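Clamp the hook caddy to the cupboard base

ROBOT

A 6-joint arm with a two-finger parallel gripper is mounted at the origin on the work surface. World frame = base frame: x ahead of the robot, y to its left, z up, the work surface at z = 0. Lengths are in m, angles in rad, forces in N, time in s.
With the tool pointing down it reaches from about 0.35 to 0.975 m from the base axis. Payload 4.9 kg.
Tool frame: the origin (TCP) lies on the centre line of the jaws, within the pads' length; the fingertips stand 8 mm ahead of it and the grasp point (between the pads) lies 11 mm behind it; z points along the fingers, y is the direction in which the jaws open and shut (so a half turn about z gives the same grasp; the last joint's range is limited). The gripper opens to 85 mm and grips with 20 to 120 N. Pads are 22 mm wide; open, the fingers measure 114 mm over their backs; the gripper's body (76 mm by 85 mm) begins 54 mm behind the grasp point. The pads swing forward as they close: fully open they stand 13 mm farther back than shut.
Start: joints at [-1.225, 0.053, 1.613, -0, 1.476, -0.119], TCP at [0.28, -0.559, 0.239] pointing down, gripper open.
Joint ranges: [-3.01, 3.01], [-1.01, 2.22], [0.06, 2.58], [-1.02, 4.17], [0.09, 2.62], [-3.14, 3.14]. Speed limits (rad/s): [2.57, 2.57, 3.14, 3.14, 3.14, 3.14].

INTERFACE

Orientations are given as a rotation vector (axis times angle).
In Python, from station import get_obs, get_image, calibration, finish_job gives the robot as it stands. The module is installed in compiled form; this text tells all that it offers.
- The arm moves only by the shell command python3 -m jog 'ROWS' [FORCE]. ROWS is JSON, a list of rows, each a list of 7 numbers: the shift along the tool's x, y, z in cm, then the turn, a rotation vector about the tool's x, y, z in rad, then the closure in counts, from 0 (fully open) to 255 (shut). In form: [[dx, dy, dz, ax, ay, az, jaw], ...]. A call has 1 to 8 rows; each row is the pose to reach, as a shift and turn from the pose measured when the call began, along the tool's axes at that moment; what a row does not reach only later rows make up. A row lasts 1/12 s, in which the tool goes at most 41.7 mm and 7.16 degrees, less where a joint would pass 70% of its speed; a pose out of reach is approached as far as the arm can. A call with a gripper value outside its range is refused whole. The fingers move at their own pace and stop on an object; FORCE is the grip in N (left out, the last holds). Time passes only in rows, so rows that repeat a pose let the fingers close. It gives the time, the measured TCP pose, the force and the opening at its end, in the units of the state.
- get_obs(): the state, without advancing time (a new reading comes with each control period).
- get_image(name): name is "scene" or "top" or "wrist"; returns the picture (384x512x3 uint8, red, green, blue); there is no depth.
- calibration(name): a dict with "vfov" (degrees; the focal length in pixels is half the picture's height over the tangent of half this angle, whatever the lens; pixels are square), "cx", "cy" (the principal point, pixels), "R" (3x3) and "t" (3): a world point X has camera coordinates R X + t. Camera axes: x right, y down, z forward; pixel columns grow to the right and rows downward; lengths in m; the calibration is good to about 2 mm. A picture is of the moment at which its call begins: read the wrist's pose just before it. calibration takes no time and is no camera call; for the wrist camera it gives the pose at the moment of the call.
- finish_job(): hands the job in, once; it reports no verdict.
The state is a dict: "t": time; "q": joint angles; "dq": joint speeds; "effort": joint torques, N m; "tool_pos": TCP position; "tool_rot": TCP orientation; "contact_force": force on the tool from outside, world axes, zero at the start; "wrist_torque": the same for the moment, N m; "opening": finger opening in m.
Only numpy, scipy, OpenCV 4.12 (cv2) and the standard library are available. Lean on these libraries where they do the work, as an engineer would, in place of code of your own. Each camera call takes 0.05 s, during which the arm holds its last target. There are 200 camera calls.

TASK

Slide the hook caddy's foot fully home under the clamp bracket, until its shoulder meets the bracket, and then turn the knurled thumbscrew clockwise until its foot has seated on the caddy's tongue and the screw is finger tight. Stop as the resistance rises, because the tongue is plastic and cracks if the screw is overtightened. Ease the caddy in gently, let go of everything, and leave the other things in the cupboard where they are.

Things in the scene. Friction and masses are not known exactly. Their poses are not given: they have to be found in the camera images.
- bracket: Clamp bracket, a bent aluminium strap screwed to the cupboard base: 117 mm over its flanges (its x), 40 mm wide (its y). Origin on the base under the thumbscrew's axis, z up. A slot 47 mm wide and 20 mm high runs through it along its y. Strap top 25 mm above the base, threaded insert up to 31 mm. The caddy's tongue goes in from the +y side, moving towards -y.
- bracket_stop (a point): Middle of the strap's +y edge, 20 mm from the bracket's origin and 8 mm above the base; axes as the bracket's. The caddy's shoulder comes to rest against this edge.
- thumbscrew: Steel knurled thumbscrew standing upright on the bracket, turning about its own z. Head: cylinder 26 mm in diameter, 18 mm high; origin at its mid height, about 49 mm above the base, with 9 mm of shank free below the head. Coarse thread: clockwise seen from above lowers it, 8 mm a turn (up to 7 mm in all), without end. Running free it resists with a steady 0.2 N m; it stays where it is left.
- screw_seat (a point): Nominal seat: point on the screw's axis, 8 mm above the base, where the screw's round soft-faced foot (22 mm in diameter, hidden in the slot) bears on the top of the tongue. The foot starts 0.7 to 5.1 mm above the tongue (0.6 to 4 rad of turning): how far it is pushed onto the shank differs each time and is not measured, so the seat must be felt.
- tongue_tip (a point): Middle of the top edge of the caddy's tongue tip, 160 mm from the caddy's origin, 8 mm above the base. The tongue is plastic: once the foot bears on it the clamping force grows by about 40 N per radian and the turning resistance by about 0.0017 N m per newton. Finger tight (30 to 85 N) is 0.05 to 0.14 N m more than free running; above 85 N the tongue cracks.
- caddy: Hook caddy, grey plastic, 0.18 to 0.31 kg, free to slide on the base: open box 130 (its x) by 90 (its y) by 76 mm high, walls 3 mm, two hooks on each x side reaching 24 mm out. Origin at the centre of the box's underside; axes nearly parallel to the bracket's. Fully home it lies at y = +120 mm in the bracket's frame; it starts 14 to 30 mm short of that, the tongue already in the slot.
- caddy_shoulder (a point): Middle of the caddy's shoulder, 8 mm above the base, 100 mm from the caddy's origin towards its -y. A foot plate 8 mm thick runs along the base from the box's -y wall: a neck 64 mm wide as far as this shoulder, then a tongue 44 mm wide and 60 mm long.
- caddy_back (a point): Centre of the box's plain outer +y wall, 38 mm above the base, 45 mm from the caddy's origin: the wall to push on, towards the caddy's -y.
- dispenser: Bystander, not to be moved. Origin at the centre of its underside. Closed green pump dispenser, 72 mm in diameter, 184 mm high.
- tubs: Bystander, not to be moved. Origin at the centre of its underside. Two empty white plastic tubs stacked in each other, 120 mm in diameter, 78 mm high.
- brush: Bystander, not to be moved. Red-handled bottle brush lying on the base, 265 mm long along its x, 46 mm thick. Origin on the base near its middle.
- scraper: Bystander, not to be moved. Small aluminium scraper lying flat, 165 mm long along its x, blade 70 mm wide, handle 13 mm thick. Origin on the base near its middle, about 155 mm from the screw on the bracket's -y side.
- cleaner: Bystander, not to be moved. Origin at the centre of its underside. White cleaner bottle, 72 mm in diameter, 220 mm high.
- dabba: Bystander, not to be moved. Origin at the centre of its underside. Round steel tin with a lid, 93 mm in diameter, 90 mm high.
- soapdish: Bystander, not to be moved. Origin at the centre of its underside. Blue plastic dish with a cake of soap, 115 mm by 80 mm, 31 mm high.
Mind the look-alikes: they are no part of the job. Leave any green or pink look-alike of the bracket alone.

How it is judged:
On the way:
1. the caddy is fully home under the bracket before the screw bears on it (y of caddy in the frame of bracket below 0.1235 m and contact force between thumbscrew and caddy below 1 N), for 0.2 s.
At the end, for the whole second after the job is handed in: The caddy stands flat and at rest, fully home (shoulder within 3.5 mm of the bracket's edge), and the thumbscrew's foot presses on its tongue with 30 to 85 N (y of caddy in the frame of bracket below 0.1235 m and contact force between thumbscrew and caddy between 30 and 85 N and linear speed of caddy below 0.01 m/s and angle between caddy's own z axis and vertical below 0.05 rad); the robot touches nothing.
It fails at once if the thumbscrew is overtightened: its foot presses on the caddy with more than 85 N (contact force between thumbscrew and caddy above 85 N).
It fails at once if another thing is moved by more than 20 mm (distance of any of dispenser, tubs, brush, scraper, cleaner, dabba, soapdish from where it was at the start of the episode above 0.02 m).
It fails at once if the caddy is shoved with more than 40 N (contact force between the fingers and caddy above 40 N).
It also fails if it takes over 72 s, if anything falls off the work surface, if the arm or the gripper's body presses on something with over 40 N, if the wrist force passes 120 N, or if a joint passes its speed limit or range.

## Working session

There is one attempt and no reset: what is moved stays moved. The work goes in short steps, Python scripts to look and compute and a shell command to move; the robot and the scene stay as the last step left them, time stands still between calls to the robot, and variables do not carry over. Pictures are saved under pics/ and viewed, about 8 in all and at most 12, crops included, and the job is handed in when it is done.

```bash
mkdir -p pics
python3 - <<'E'
from station import *
import cv2,numpy as np
o=get_obs();print({k:np.round(v,3) for k,v in o.items()})
for n in("scene","top"):
    c=calibration(n);print(n,c)
    cv2.imwrite(f"pics/{n}0.png",get_image(n)[:,:,::-1])
E
```

```text
{'t': np.float64(0.0), 'q': array([-1.225,  0.053,  1.614,  0.   ,  1.476, -0.119]), 'dq': array([ 0.001,  0.   ,  0.   , -0.   ,  0.001, -0.   ]), 'effort': array([-3.0000e-03, -3.9369e+01, -3.7017e+01, -0.0000e+00,  7.0000e-03,
        0.0000e+00]), 'tool_pos': array([ 0.28 , -0.558,  0.238]), 'tool_rot': array([-3.055, -0.723,  0.   ]), 'contact_force': array([-0.417, -0.177,  0.735]), 'wrist_torque': array([0.065, 0.004, 0.013]), 'opening': np.float64(0.085)}
scene {'vfov': 50.31241693817629, 'cx': 252.87140998397615, 'cy': 187.57087265405156, 'R': array([[ 0.89421496,  0.44761228, -0.00477911],
       [ 0.34964645, -0.70509108, -0.61692295],
       [-0.27951199,  0.54999073, -0.78700905]]), 't': array([-0.55464678, -0.15863934,  1.31582492])}
top {'vfov': 47.064601640944964, 'cx': 261.2002758585806, 'cy': 193.60683183972918, 'R': array([[-0.00175254, -0.99947205, -0.03244299],
       [-0.99581673,  0.00470817, -0.0912517 ],
       [ 0.09135628,  0.03214735, -0.99529924]]), 't': array([0.02438007, 0.58463225, 1.22890909])}
```

View pics/scene0.png

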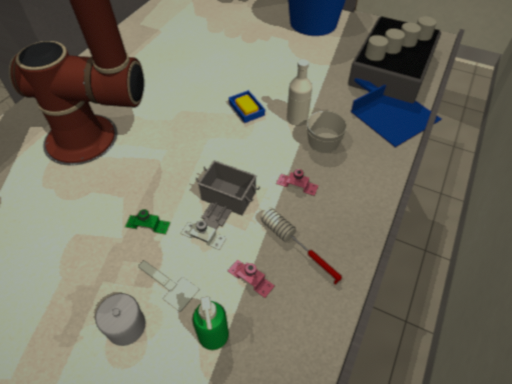

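View pics/top0.png

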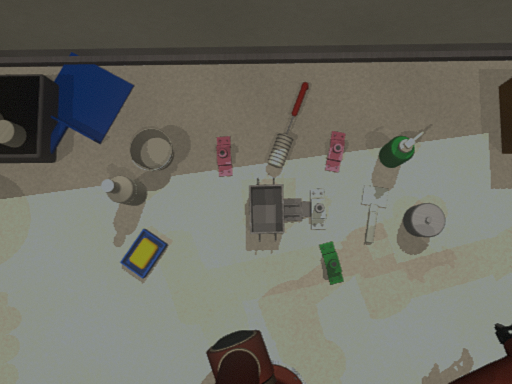

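```bash
cat > h.py <<'E'
import numpy as np,cv2
from station import *
def ray(c,u,v,z):
    f=192/np.tan(np.radians(c["vfov"]/2));R=np.array(c["R"]);t=np.array(c["t"])
    d=R.T@np.array([(u-c["cx"])/f,(v-c["cy"])/f,1]);o=-R.T@t
    return o+d*(z-o[2])/d[2]
def proj(c,X):
    f=192/np.tan(np.radians(c["vfov"]/2));p=np.array(c["R"])@X+np.array(c["t"])
    return p[:2]/p[2]*f+[c["cx"],c["cy"]]
E
python3 - <<'E'
from h import *
a=cv2.imread("pics/top0.png")[165:255,235:345];a=cv2.resize(a,None,fx=7,fy=6.5,interpolation=cv2.INTER_CUBIC)
a=cv2.resize(cv2.imread("pics/top0.png")[168:250,240:340],None,fx=7,fy=7,interpolation=cv2.INTER_CUBIC)
cv2.imwrite("pics/topc.png",cv2.convertScaleAbs(a,alpha=1.3))
c=calibration("top");print(ray(c,319,208,.05),ray(c,267,208,.04))
E
```

```text
[ 0.54171855 -0.13875119  0.05      ] [0.54283649 0.00583718 0.04      ]
```

View pics/topc.png

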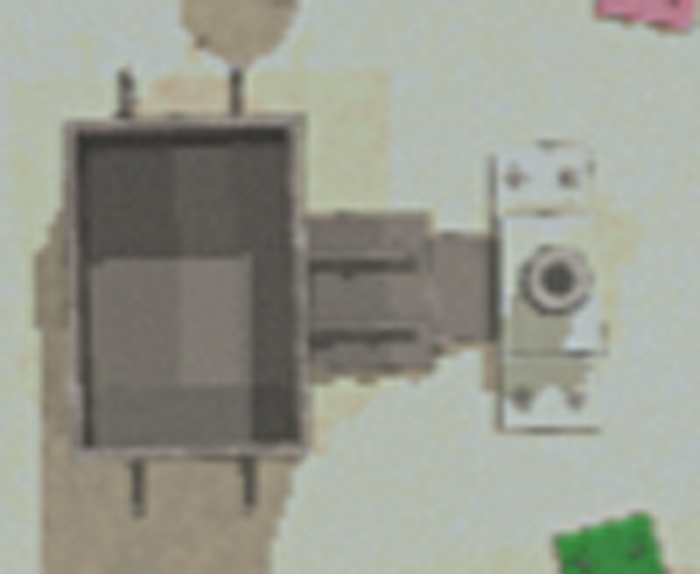

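Run:
```python
from h import *
c=calibration("top");P=lambda u,v,z:ray(c,240+(u+.5)/7-.5,168+(v+.5)/7-.5,z).round(4)
print("screw",P(556,279,.058),P(500,240,.025),P(500,352,.025),"flange",P(494,155,.003),P(500,430,.003),P(590,148,.003),P(600,430,.003))
q=[P(*p,.076) for p in((65,120),(305,118),(75,455),(310,450))];print("rim",q,np.mean(q,0))
print("shoulder",P(433,215,.008),P(437,370,.008),"hooks",P(125,70,.06),P(238,70,.06),P(138,515,.06),P(250,512,.06))
print("back wall base",P(65,290,.076))
for n,u,v,z in(("tubs",152,150,.078),("brush",280,150,.04),("green",331,263,.03),("cleaner",122,188,.1),("scraper",370,215,.01),("scrtop",374,197,.0),("scrend",371,240,.01)):print(n,ray(c,u,v,z).round(3))
```

```text
screw [ 0.5428 -0.138   0.058 ] [ 0.5607 -0.1188  0.025 ] [ 0.5153 -0.1183  0.025 ] flange [ 0.5976 -0.1186  0.003 ] [ 0.4842 -0.1197  0.003 ] [ 0.6003 -0.1581  0.003 ] [ 0.4841 -0.1605  0.003 ]
rim [array([0.6049, 0.0548, 0.076 ]), array([ 0.6052, -0.0393,  0.076 ]), array([0.474 , 0.0508, 0.076 ]), array([ 0.4758, -0.0404,  0.076 ])] [0.539975 0.006475 0.076   ]
shoulder [ 0.5724 -0.0928  0.008 ] [ 0.5087 -0.0938  0.008 ] hooks [0.6266 0.0319 0.06  ] [ 0.6263 -0.0131  0.06  ] [0.4506 0.0269 0.06  ] [ 0.4517 -0.017   0.06  ]
back wall base [0.5382 0.0547 0.076 ]
tubs [0.703 0.324 0.078]
brush [ 0.708 -0.032  0.04 ]
green [ 0.389 -0.172  0.03 ]
cleaner [0.595 0.398 0.1  ]
scraper [ 0.524 -0.287  0.01 ]
scrtop [ 0.576 -0.302  0.   ]
scrend [ 0.453 -0.288  0.01 ]
```

```bash
cat >> h.py <<'E'
from scipy.spatial.transform import Rotation as Ro
def to(p,yaw=None):
    """row for TCP target p, pointing down, tool y at angle yaw (world)"""
    o=get_obs();R=Ro.from_rotvec(o["tool_rot"]);d=R.inv().apply(np.array(p)-o["tool_pos"])*100
    if yaw is None: y=R.as_matrix()[:,1];yaw=np.arctan2(y[1],y[0])
    c,s=np.cos(yaw),np.sin(yaw);G=Ro.from_matrix(np.array([[-s,c,0],[c,s,0],[0,0,-1]]).T@np.eye(3) if 0 else np.column_stack([[-s,c,0],[c,s,0],[0,0,-1]]))
    print("row",d.round(2),(R.inv()*G).as_rotvec().round(3),"t",round(o["t"],2),"pos",o["tool_pos"].round(4),"q",o["q"].round(2),"F",o["contact_force"].round(2),"M",o["wrist_torque"].round(3),"open",round(o["opening"],4))
E
python3 -c "
from h import *
to([.54,.10,.2],0)"
```

```text
row [ 52.75 -47.17   3.92] [-2.000e-03 -1.000e-03 -1.106e+00] t 0.1 pos [ 0.28   -0.5582  0.2382] q [-1.23  0.05  1.61  0.    1.48 -0.12] F [ 0.05 -0.2  -0.34] M [ 0.009  0.024 -0.064] open 0.0852
```

```bash
python3 -m jog '[[53,-47,2,0,0,-1.1,128],[53,-47,2,0,0,-1.1,128],[53,-47,2,0,0,-1.1,128],[53,-47,2,0,0,-1.1,128],[53,-47,2,0,0,-1.1,128],[53,-47,2,0,0,-1.1,128],[53,-47,2,0,0,-1.1,128],[53,-47,2,0,0,-1.1,128]]' 40; python3 -c "
from h import *
to([.54,.10,.12],0)"
```

```text
t: 0.77
tool_pos: [0.4038, -0.2472, 0.2293]
tool_rot: [-2.329, -2.106, -0.001]
contact_force: [1.0, -0.3, 0.2]
opening: 0.0428
row [35.89 10.09 10.99] [-0.001 -0.002 -0.1  ] t 0.77 pos [ 0.4038 -0.2472  0.2293] q [-0.71 -0.32  1.96  0.    1.5  -0.61] F [ 1.   -0.33  0.19] M [-0.025 -0.015  0.002] open 0.0428
```

```bash
python3 -m jog '[[36,10,7,0,0,-0.1,128],[36,10,7,0,0,-0.1,128],[36,10,7,0,0,-0.1,128],[36,10,7,0,0,-0.1,128],[36,10,7,0,0,-0.1,128],[36,10,7,0,0,-0.1,128],[36,10,7,0,0,-0.1,128],[36,10,7,0,0,-0.1,128]]'; python3 -c "
from h import *
to([.54,.10,.034],0)"
```

```text
t: 1.43
tool_pos: [0.522, 0.0586, 0.1682]
tool_rot: [-2.22, -2.22, -0.001]
contact_force: [0.1, -0.3, 0.5]
opening: 0.0426
row [ 4.12  1.81 13.42] [-0.001 -0.002 -0.   ] t 1.43 pos [0.522  0.0586 0.1682] q [-0.03 -0.13  1.91  0.    1.36 -0.03] F [ 0.12 -0.28  0.54] M [-0.023  0.039 -0.009] open 0.0426
```

```bash
python3 -m jog '[[4.1,1.8,2,0,0,0,128],[4.1,1.8,2,0,0,0,128],[4.1,1.8,5,0,0,0,128],[4.1,1.8,8,0,0,0,128],[4.1,1.8,11,0,0,0,128],[4.1,1.8,13.4,0,0,0,128],[4.1,1.8,13.4,0,0,0,128],[4.1,1.8,13.4,0,0,0,128]]'; python3 -c "
from h import *
to([.541,.066,.034],0)
I=get_image('wrist');cv2.imwrite('pics/w1.png',I[:,:,::-1])"
```

```text
t: 2.1
tool_pos: [0.5383, 0.0994, 0.0327]
tool_rot: [-2.219, -2.218, 0.004]
contact_force: [0.5, -0.2, 0.3]
opening: 0.0426
row [-3.34  0.28 -0.14] [-0.005 -0.002 -0.   ] t 2.1 pos [0.5383 0.0994 0.0327] q [0.05 0.1  1.94 0.   1.11 0.05] F [ 0.46 -0.16  0.34] M [ 0.015  0.031 -0.048] open 0.0426
```

View pics/w1.png

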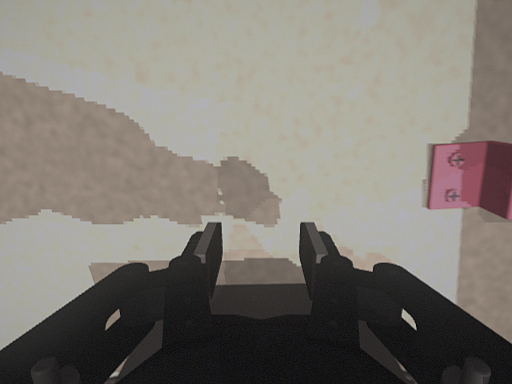

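```bash
python3 -m jog '[[-1.5,0.2,-0.3,0,0,0,128],[-3,0.2,-0.3,0,0,0,128],[-3.3,0.2,-0.3,0,0,0,128],[-3.5,0.2,-0.3,0,0,0,128],[-3.7,0.2,-0.3,0,0,0,128],[-3.9,0.2,-0.3,0,0,0,128],[-4.1,0.2,-0.3,0,0,0,128],[-4.3,0.2,-0.3,0,0,0,128]]';  python3 -m jog '[[-0.2,0,0,0,0,0,128],[-0.4,0,0,0,0,0,128],[-0.6,0,0,0,0,0,128],[-0.8,0,0,0,0,0,128]]'; python3 -c "
from h import *
to([.541,.040,.036],0)"
```

```text
t: 2.82
tool_pos: [0.5437, 0.0575, 0.0396]
tool_rot: [-2.221, -2.222, -0.007]
contact_force: [0.4, 4.3, 6.4]
opening: 0.0428
t: 3.15
tool_pos: [0.544, 0.0497, 0.0399]
tool_rot: [2.221, 2.222, 0.008]
contact_force: [-0.2, 3.0, 4.3]
opening: 0.0421
row [-0.97 -0.3   0.39] [ 0.004 -0.003  0.001] t 3.15 pos [0.544  0.0497 0.0399] q [-0.05  0.08  1.94  0.    1.12 -0.05] F [-0.24  3.    4.3 ] M [ 0.362 -0.1    0.066] open 0.0421
```

```bash
python3 -c "
from h import *
a=get_image('scene')[120:260,140:300];cv2.imwrite('pics/s1.png',cv2.resize(a,None,fx=4,fy=4,interpolation=cv2.INTER_CUBIC)[:,:,::-1])"
```

```text
(no output)
```

View pics/s1.png

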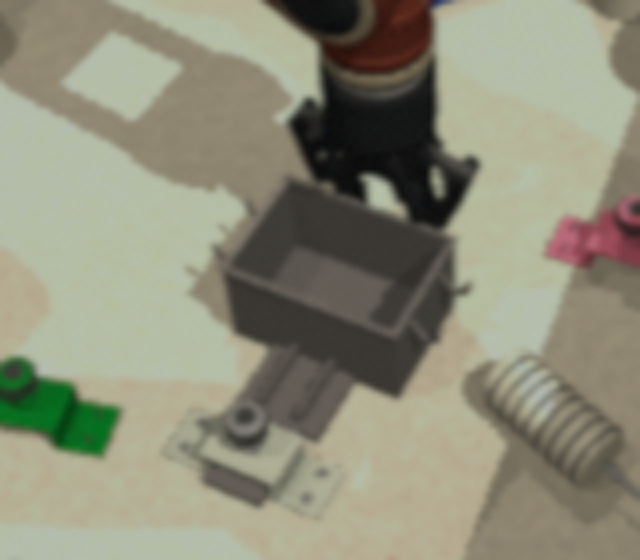

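```bash
python3 -m jog '[[-0.15,0,0,0,0,0,128],[-0.3,0,0,0,0,0,128],[-0.45,0,0,0,0,0,128],[-0.6,0,0,0,0,0,128]]'; python3 -c "
from h import *
to([.541,.040,.036],0)"
```

```text
t: 3.53
tool_pos: [0.5439, 0.0432, 0.0399]
tool_rot: [2.221, 2.221, 0.007]
contact_force: [-0.0, 2.0, 3.2]
opening: 0.0425
row [-0.32 -0.3   0.38] [ 0.003 -0.003  0.   ] t 3.53 pos [0.5439 0.0432 0.0399] q [-0.06  0.08  1.95  0.    1.12 -0.06] F [-0.01  2.02  3.24] M [ 0.353 -0.106  0.019] open 0.0425
```

```bash
python3 -m jog '[[-0.1,0,0,0,0,0,128],[-0.2,0,0,0,0,0,128],[-0.3,0,0,0,0,0,128]]'; python3 -c "
from h import *
to([.541,.040,.036],0)"
```

```text
t: 3.78
tool_pos: [0.5439, 0.0401, 0.0399]
tool_rot: [2.221, 2.221, 0.007]
contact_force: [0.1, 2.4, 3.7]
opening: 0.0425
row [-0.01 -0.3   0.38] [ 0.003 -0.003 -0.   ] t 3.78 pos [0.5439 0.0401 0.0399] q [-0.06  0.08  1.95  0.    1.12 -0.07] F [0.12 2.36 3.73] M [ 0.385 -0.047  0.008] open 0.0425
```

```bash
for i in 1; do python3 -m jog '[[-0.1,0,0,0,0,0,128],[-0.2,0,0,0,0,0,128]]'; done; python3 -c "
from h import *
to([.541,.040,.036],0)"
```

```text
t: 3.95
tool_pos: [0.544, 0.0384, 0.0399]
tool_rot: [-2.221, -2.221, -0.009]
contact_force: [0.8, 8.4, 4.0]
opening: 0.0428
row [ 0.15 -0.3   0.39] [ 0.003 -0.004 -0.   ] t 3.95 pos [0.544  0.0384 0.0399] q [-0.07  0.07  1.95  0.01  1.12 -0.07] F [0.81 8.36 4.01] M [ 0.949 -0.033  0.172] open 0.0428
```

```bash
python3 -m jog '[[-0.1,0,0,0,0,0,128],[-0.1,0,0,0,0,0,128]]'; python3 -c "
from h import *
to([.541,.040,.036],0)"
```

```text
t: 4.12
tool_pos: [0.544, 0.0385, 0.0399]
tool_rot: [-2.22, -2.22, -0.012]
contact_force: [0.0, 7.3, 3.0]
opening: 0.0424
row [ 0.15 -0.3   0.39] [ 0.004 -0.007 -0.   ] t 4.12 pos [0.544  0.0385 0.0399] q [-0.07  0.07  1.95  0.01  1.12 -0.07] F [0.04 7.29 2.95] M [ 0.949 -0.122  0.194] open 0.0424
```

```bash
python3 -m jog '[[-0.1,0,0,0,0,0,128],[-0.1,0,0,0,0,0,128]]'; python3 -c "
from h import *
to([.541,.040,.036],0)
cv2.imwrite('pics/t2.png',cv2.resize(get_image('top')[168:250,240:340],None,fx=7,fy=7,interpolation=cv2.INTER_CUBIC)[:,:,::-1])"
```

```text
t: 4.28
tool_pos: [0.5439, 0.0386, 0.0399]
tool_rot: [-2.219, -2.219, -0.014]
contact_force: [0.9, 7.2, 2.8]
opening: 0.0426
row [ 0.14 -0.3   0.39] [ 0.004 -0.009  0.   ] t 4.28 pos [0.5439 0.0386 0.0399] q [-0.07  0.07  1.95  0.01  1.12 -0.08] F [0.93 7.25 2.84] M [ 0.894 -0.1    0.186] open 0.0426
```

View pics/t2.png

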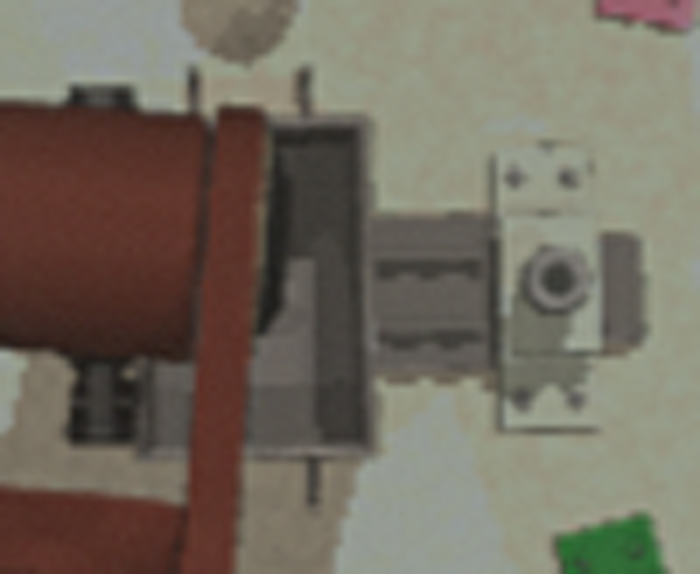

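```bash
python3 -m jog '[[1,0,0,0,0,0,128],[3,0,0,0,0,0,128],[3,0,-3,0,0,-0.1,60],[3,0,-7,0,0,-0.2,60],[3,0,-11,0,0,-0.3,60],[0,0,-13,0,0,-0.4,60],[-4,0,-13,0,0,-0.5,60],[-8,0,-13,0,0,-0.6,60]]'; python3 -c "
from h import *
to([.543,-.138,.16],2.6)"
```

```text
t: 5.0
tool_pos: [0.5442, -0.0434, 0.1713]
tool_rot: [1.454, 2.782, 0.015]
contact_force: [0.5, 1.0, -0.1]
opening: 0.0653
row [-7.7  -5.51  1.06] [ 0.008  0.008 -1.992] t 5.0 pos [ 0.5442 -0.0434  0.1713] q [-0.22 -0.09  1.87  0.01  1.36 -0.83] F [ 0.5   0.98 -0.14] M [0.005 0.003 0.016] open 0.0653
```

```bash
python3 -m jog '[[-3,-2,0.5,0,0,-0.12,60],[-6,-4,1,0,0,-0.24,60],[-7.7,-5.5,1,0,0,-0.36,60],[-7.7,-5.5,1,0,0,-0.48,60],[-7.7,-5.5,1,0,0,-0.6,60],[-7.7,-5.5,1,0,0,-0.72,60],[-7.7,-5.5,1,0,0,-0.84,60],[-7.7,-5.5,1,0,0,-0.96,60]]'; python3 -m jog '[[0,0,0,0,0,-0.12,60],[0,0,0,0,0,-0.24,60],[0,0,0,0,0,-0.36,60],[0,0,0,0,0,-0.48,60],[0,0,0,0,0,-0.6,60],[0,0,0,0,0,-0.72,60],[0,0,0,0,0,-0.84,60],[0,0,0,0,0,-0.96,60]]'; python3 -c "
from h import *
to([.543,-.138,.1],2.6)
print(proj(calibration('wrist'),np.array([.543,-.138,.058])))
cv2.imwrite('pics/w2.png',get_image('wrist')[:,:,::-1])"
```

```text
t: 5.67
tool_pos: [0.5421, -0.138, 0.1593]
tool_rot: [-0.004, 3.137, 0.011]
contact_force: [-0.1, -0.5, -0.6]
opening: 0.0653
t: 6.33
tool_pos: [0.5412, -0.1379, 0.1581]
tool_rot: [-1.46, 2.777, 0.008]
contact_force: [-0.6, 0.2, -0.0]
opening: 0.0655
row [-0.05 -0.17  5.81] [ 0.002  0.006 -0.061] t 6.33 pos [ 0.5412 -0.1379  0.1581] q [-0.39 -0.04  1.85  0.01  1.34 -2.93] F [-0.6   0.21 -0.04] M [-0.031  0.007 -0.006] open 0.0655
[260.59293957 188.63840914]
```

View pics/w2.png

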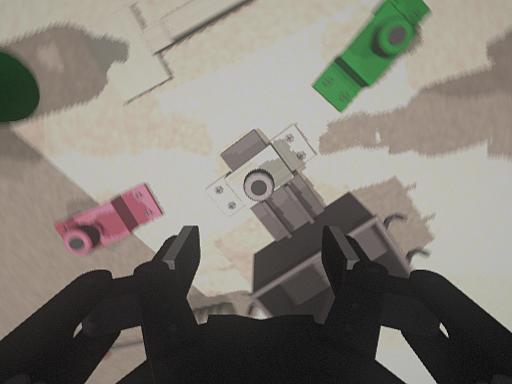

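```bash
python3 -c "
from h import *
p=ray(calibration('wrist'),259,184,.058);print(p)
to([p[0],p[1],.06])
to([p[0]/2+.2714,p[1]/2-.069,.06])"
```

```text
[ 0.54179872 -0.14223958  0.058     ]
row [ 0.39 -0.31  9.81] [ 0.002  0.006 -0.   ] t 6.38 pos [ 0.5413 -0.1379  0.1581] q [-0.39 -0.04  1.85  0.01  1.34 -2.93] F [-0.64 -1.21 -0.74] M [-0.048  0.016 -0.025] open 0.0655
row [ 0.19 -0.24  9.81] [ 0.002  0.006 -0.   ] t 6.38 pos [ 0.5413 -0.1379  0.1581] q [-0.39 -0.04  1.85  0.01  1.34 -2.93] F [-0.64 -1.21 -0.74] M [-0.048  0.016 -0.025] open 0.0655
```

```bash
python3 -m jog '[[0.2,-0.2,3,0,0,0,60],[0.2,-0.2,6,0,0,0,60],[0.2,-0.2,8,0,0,0,60],[0.2,-0.2,8,0,0,0,60]]'; python3 -c "
from h import *
to([.5425,-.14,.043])
print(proj(calibration('wrist'),np.array([.5425,-.14,.058])))
cv2.imwrite('pics/w3.png',get_image('wrist')[:,:,::-1])"
```

```text
t: 6.72
tool_pos: [0.5374, -0.1385, 0.0718]
tool_rot: [1.462, -2.776, -0.021]
contact_force: [-0.2, 0.3, -0.6]
opening: 0.0655
row [-0.15 -0.55  2.87] [ 0.014  0.003 -0.   ] t 6.72 pos [ 0.5374 -0.1385  0.0718] q [-0.39  0.06  1.9   0.01  1.19 -2.93] F [-0.19  0.3  -0.6 ] M [ 0.036  0.022 -0.004] open 0.0655
[254.66259587 233.04567584]
```

View pics/w3.png

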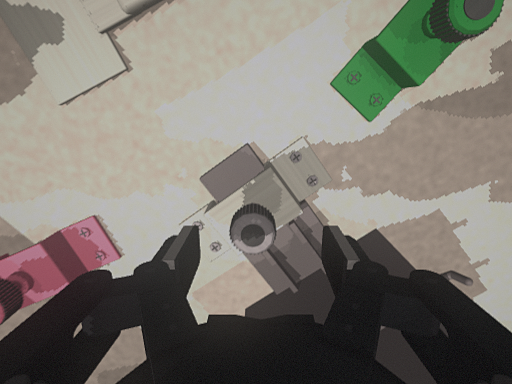

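```bash
python3 -m jog '[[-0.15,-0.55,0,0.014,0.003,0,60],[-0.15,-0.55,1.5,0.014,0.003,0,60],[-0.15,-0.55,2.9,0.014,0.003,0,60],[-0.15,-0.55,2.9,0.014,0.003,0,60]]'; python3 -c "
from h import *
to([.5425,-.14,.042])"
```

```text
t: 7.1
tool_pos: [0.544, -0.1405, 0.0449]
tool_rot: [-1.463, 2.778, -0.004]
contact_force: [-0.4, 0.7, -0.9]
opening: 0.0655
row [0.04 0.16 0.29] [-0.003  0.     0.   ] t 7.1 pos [ 0.544  -0.1405  0.0449] q [-0.39  0.1   1.9  -0.    1.13 -2.93] F [-0.39  0.67 -0.86] M [-0.006  0.016 -0.064] open 0.0655
```

```bash
python3 -m jog '[[0,0.15,0.25,0,0,0,60],[0,0.15,0.25,0,0,0,130],[0,0.15,0.25,0,0,0,200],[0,0.15,0.25,0,0,0,255],[0,0.15,0.25,0,0,0,255],[0,0.15,0.25,0,0,0,255],[0,0.15,0.25,0,0,0,255],[0,0.15,0.25,0,0,0,255]]' 60; python3 -c "
from h import *
to([.5425,-.14,.042])
for i in range(4): get_image('wrist');o=get_obs();print(o['contact_force'].round(2),o['wrist_torque'].round(3),o['opening'].round(4),o['effort'][5].round(3))"
```

```text
t: 7.77
tool_pos: [0.5423, -0.1391, 0.0439]
tool_rot: [-1.463, 2.779, -0.0]
contact_force: [-5.4, 2.8, 8.2]
opening: 0.024
row [ 0.06 -0.07  0.19] [-0.  0.  0.] t 7.77 pos [ 0.5423 -0.1391  0.0439] q [-0.38  0.1   1.91  0.    1.13 -2.92] F [-5.37  2.83  8.17] M [ 0.594  1.143 -0.078] open 0.024Traceback (most recent call last):
  File "<string>", line 4, in <module>
    for i in range(4): get_image('wrist');o=get_obs();print(o['contact_force'].round(2),o['wrist_torque'].round(3),o['opening'].round(4),o['effort'][5].round(3))
                                                                                                                   ^^^^^^^^^^^^^^^^^^
AttributeError: 'float' object has no attribute 'round'
```

```bash
cat > m.py <<'E'
from h import *
o=get_obs();y=Ro.from_rotvec(o["tool_rot"]).as_matrix()[:,1]
r=[]
for i in range(4): get_image('wrist');r.append(get_obs()["wrist_torque"][2])
print("yaw",np.arctan2(y[1],y[0]).round(3),"q6",o["q"][5].round(3),"Mz",o["wrist_torque"].round(3),"eff6",round(o["effort"][5],3),"then",np.round(r,3),"pos",o["tool_pos"].round(4),"F",o["contact_force"].round(1))
E
python3 -m jog '[[0,0,0,0,0,0.1,255],[0,0,0.03,0,0,0.2,255],[0,0,0.04,0,0,0.3,255],[0,0,0.05,0,0,0.4,255]]'; python3 m.py
```

```text
t: 8.15
tool_pos: [0.5423, -0.1391, 0.0436]
tool_rot: [-0.875, 3.017, -0.001]
contact_force: [1.2, 0.3, -3.5]
opening: 0.0239
yaw 2.136 q6 -2.52 Mz [0.078 0.01  0.225] eff6 -0.782 then [ 0.102 -0.048 -0.047 -0.088] pos [ 0.5423 -0.1391  0.0436] F [ 1.2  0.3 -3.5]
```

```bash
cat > l.py <<'E'
from h import *
o=get_obs();y=Ro.from_rotvec(o["tool_rot"]).as_matrix()[:,1];q=o["q"]
s="%.3f %.3f %.4f %.4f %.4f %.2f %.2f %.2f"%(o["t"],2.54-np.arctan2(y[1],y[0]),o["wrist_torque"][2],o["effort"][5],o["tool_pos"][2],*o["contact_force"])
print(s,q[5].round(2),o["dq"][5].round(2),o["tool_pos"].round(4)[:2]);open("log","a").write(s+"\n")
E
python3 -m jog '[[0,0,0.008,0,0,0.06,255],[0,0,0.016,0,0,0.12,255]]' >/dev/null; python3 l.py
python3 -m jog '[[0,0,0.008,0,0,0.06,255],[0,0,0.016,0,0,0.12,255]]' >/dev/null; python3 l.py
python3 -m jog '[[0,0,0.008,0,0,0.06,255],[0,0,0.016,0,0,0.12,255]]' >/dev/null; python3 l.py
python3 -m jog '[[0,0,0.008,0,0,0.06,255],[0,0,0.016,0,0,0.12,255]]' >/dev/null; python3 l.py
```

```text
8.517 0.518 0.1541 -0.4323 0.0434 0.24 -0.25 -1.19 -2.41 0.72 [ 0.5423 -0.1392]
8.683 0.639 0.1703 -0.3875 0.0433 -0.18 -0.54 -2.00 -2.29 0.71 [ 0.5423 -0.1392]
8.850 0.759 0.2049 -0.3862 0.0431 0.15 -0.67 -2.11 -2.17 0.71 [ 0.5424 -0.1392]
9.017 0.879 0.1852 -0.3863 0.0430 -0.41 -1.52 -1.42 -2.04 0.71 [ 0.5424 -0.1393]
```

```bash
python3 -m jog '[[0,0,0.008,0,0,0.06,255],[0,0,0.016,0,0,0.12,255]]' >/dev/null; python3 l.py
python3 -m jog '[[0,0,0.008,0,0,0.06,255],[0,0,0.016,0,0,0.12,255]]' >/dev/null; python3 l.py
python3 -m jog '[[0,0,0.008,0,0,0.06,255],[0,0,0.016,0,0,0.12,255]]' >/dev/null; python3 l.py
python3 -m jog '[[0,0,0.008,0,0,0.06,255],[0,0,0.016,0,0,0.12,255]]' >/dev/null; python3 l.py
```

```text
9.183 1.000 0.1921 -0.3864 0.0428 0.35 -0.33 -2.19 -1.92 0.71 [ 0.5424 -0.1393]
9.350 1.120 0.1497 -0.3864 0.0426 -0.31 -0.55 -1.41 -1.8 0.71 [ 0.5423 -0.1394]
9.517 1.240 0.1791 -0.3865 0.0425 -0.91 -0.09 -2.63 -1.68 0.71 [ 0.5423 -0.1394]
9.683 1.361 0.2146 -0.3866 0.0423 0.62 -0.55 -1.50 -1.56 0.71 [ 0.5423 -0.1395]
```

```bash
python3 -m jog '[[0,0,0.008,0,0,0.06,255],[0,0,0.016,0,0,0.12,255]]' >/dev/null; python3 l.py
python3 -m jog '[[0,0,0.008,0,0,0.06,255],[0,0,0.016,0,0,0.12,255]]' >/dev/null; python3 l.py
python3 -m jog '[[0,0,0.008,0,0,0.06,255],[0,0,0.016,0,0,0.12,255]]' >/dev/null; python3 l.py
python3 -m jog '[[0,0,0.008,0,0,0.06,255],[0,0,0.016,0,0,0.12,255]]' >/dev/null; python3 l.py
```

```text
9.850 1.481 0.1743 -0.3867 0.0422 -0.48 -0.31 -1.08 -1.44 0.71 [ 0.5424 -0.1395]
10.017 1.601 0.2065 -0.3867 0.0420 -0.97 -0.92 -1.96 -1.32 0.71 [ 0.5423 -0.1395]
10.183 1.722 0.2108 -0.3869 0.0419 -0.19 0.20 -2.21 -1.2 0.71 [ 0.5423 -0.1395]
10.350 1.842 0.1297 -0.3869 0.0417 -0.56 0.29 -2.07 -1.08 0.71 [ 0.5423 -0.1396]
```

```bash
python3 -m jog '[[0,0,0.008,0,0,0.06,255],[0,0,0.016,0,0,0.12,255]]' >/dev/null; python3 l.py
python3 -m jog '[[0,0,0.008,0,0,0.06,255],[0,0,0.016,0,0,0.12,255]]' >/dev/null; python3 l.py
python3 -m jog '[[0,0,0.008,0,0,0.06,255],[0,0,0.016,0,0,0.12,255]]' >/dev/null; python3 l.py
python3 -m jog '[[0,0,0.008,0,0,0.06,255],[0,0,0.016,0,0,0.12,255]]' >/dev/null; python3 l.py
```

```text
10.517 1.962 0.2348 -0.3871 0.0416 -0.28 0.10 -1.50 -0.96 0.71 [ 0.5422 -0.1396]
10.683 2.083 0.1806 -0.3870 0.0415 -0.94 -0.27 -1.86 -0.84 0.71 [ 0.5422 -0.1397]
10.850 2.203 0.2093 -0.3871 0.0413 -0.73 0.42 -0.93 -0.72 0.71 [ 0.5422 -0.1397]
11.017 2.323 0.2074 -0.3868 0.0411 -0.39 0.08 -1.55 -0.6 0.71 [ 0.5421 -0.1397]
```

```bash
python3 -m jog '[[0,0,0.008,0,0,0.06,255],[0,0,0.016,0,0,0.12,255]]' >/dev/null; python3 l.py
python3 -m jog '[[0,0,0.008,0,0,0.06,255],[0,0,0.016,0,0,0.12,255]]' >/dev/null; python3 l.py
python3 -m jog '[[0,0,0.008,0,0,0.06,255],[0,0,0.016,0,0,0.12,255]]' >/dev/null; python3 l.py
python3 -m jog '[[0,0,0.008,0,0,0.06,255],[0,0,0.016,0,0,0.12,255]]' >/dev/null; python3 l.py
```

```text
11.183 2.444 0.2154 -0.3822 0.0410 -0.32 -0.45 -1.50 -0.48 0.71 [ 0.5421 -0.1397]
11.350 2.564 0.2427 -0.3716 0.0409 -0.26 0.33 -1.39 -0.36 0.71 [ 0.542  -0.1397]
11.517 2.684 0.2221 -0.3571 0.0407 -0.20 0.10 -2.19 -0.24 0.71 [ 0.542  -0.1397]
11.683 2.804 0.2218 -0.3443 0.0406 -1.18 -0.33 -1.08 -0.12 0.71 [ 0.5419 -0.1397]
```

```bash
python3 -m jog '[[0,0,0.008,0,0,0.06,255],[0,0,0.016,0,0,0.12,255]]' >/dev/null; python3 l.py
python3 -m jog '[[0,0,0.008,0,0,0.06,255],[0,0,0.016,0,0,0.12,255]]' >/dev/null; python3 l.py
python3 -m jog '[[0,0,0.008,0,0,0.06,255],[0,0,0.016,0,0,0.12,255]]' >/dev/null; python3 l.py
```

```text
11.850 2.924 0.2763 -0.3322 0.0406 -0.26 0.00 -0.47 0.0 0.71 [ 0.5419 -0.1397]
12.017 3.044 0.2678 -0.3144 0.0405 -1.10 0.42 0.57 0.12 0.71 [ 0.5418 -0.1397]
12.183 3.164 0.2582 -0.3008 0.0404 -0.34 0.62 -0.71 0.24 0.71 [ 0.5418 -0.1397]
```

```bash
python3 -c "
import numpy as np
d=np.loadtxt('log')[1:];a,m,e=d[:,1],d[:,2],d[:,3]
for x,n in((np.maximum(a-2.36,0),'angle'),(e+.3868,'eff')):
    A=np.c_[np.ones(len(a)),x];s,r,_,_=np.linalg.lstsq(A,m,rcond=None);sd=np.sqrt(r/(len(a)-2));C=np.linalg.inv(A.T@A)**1
    print(n,s,'+-',sd*np.sqrt(np.diag(C)),sd)
"
```

```text
angle [0.1921253  0.10516196] +- [0.00620052 0.02177936] [0.02524975]
eff [0.19315169 0.99464786] +- [0.00629961 0.21688082] [0.02594231]
```

```bash
python3 -m jog '[[0,0,0.008,0,0,0.06,255],[0,0,0.008,0,0,0.06,255]]' >/dev/null; python3 l.py
python3 -m jog '[[0,0,0,0,0,0,200],[0,0,0,0,0,0,120],[0,0,0,0,0,0,60],[0,0,0,0,0,0,60],[0,0,0,0,0,0,60]]'; python3 l.py
python3 -m jog '[[0,0,-2,0,0,0,60],[0,0,-6,0,0,0,60],[0,0,-10,0,0,0,60],[0,0,-10,0,0,0,60],[0,0,-10,0,0,0,60]]'; python3 l.py
```

```text
12.350 3.223 0.1357 0.5251 0.0404 0.58 0.51 -2.72 0.3 -0.07 [ 0.5418 -0.1397]
t: 12.77
tool_pos: [0.5421, -0.1398, 0.0408]
tool_rot: [2.832, 1.348, -0.0]
contact_force: [-0.0, -0.5, 0.3]
opening: 0.0655
12.767 3.222 -0.0400 -0.0044 0.0408 -0.03 -0.47 0.28 0.3 0.0 [ 0.5421 -0.1398]
t: 13.18
tool_pos: [0.5444, -0.1403, 0.1451]
tool_rot: [2.826, 1.346, 0.008]
contact_force: [0.3, 1.0, 0.0]
opening: 0.0654
13.183 3.222 -0.0019 -0.0001 0.1451 0.31 1.00 0.01 0.3 0.0 [ 0.5444 -0.1403]
```

```bash
python3 -m jog '[[0,0,-5,0,0,0,60],[8,0,-8,0,0,0,60],[16,0,-8,0,0,0,60],[20,0,-8,0,0,0,60],[20,0,-8,0,0,0,60],[20,0,-8,0,0,0,60],[20,0,-8,0,0,0,60]]'; python3 -c "
from h import *
cv2.imwrite('pics/t3.png',cv2.resize(get_image('top')[100:270,100:460],None,fx=2.2,fy=2.2,interpolation=cv2.INTER_CUBIC)[:,:,::-1])"
```

```text
t: 13.77
tool_pos: [0.6722, 0.0209, 0.2238]
tool_rot: [2.825, 1.355, 0.01]
contact_force: [-0.6, -1.2, 0.7]
opening: 0.0653
```

View pics/t3.png

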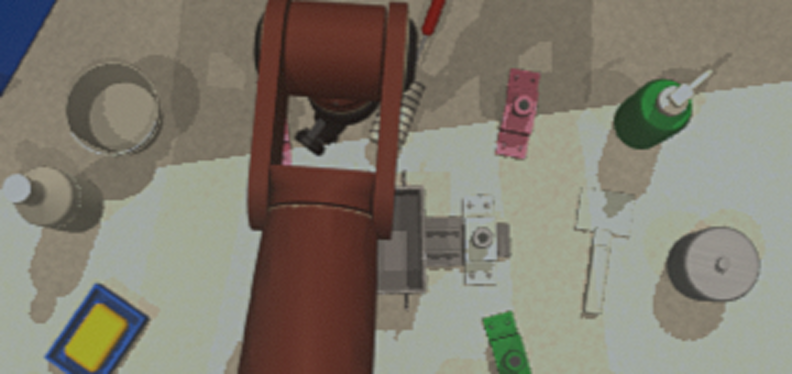

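The caddy is home: its shoulder meets the strap at about (463, 240) in this crop and the tongue shows beyond it. The bystanders look undisturbed and the arm is clear, so I'm handing in.

```bash
python3 -c "
from station import *
print(finish_job())"
```

```text
the job is handed in; nothing more can be done
None
```

I slid the caddy home, tightened the thumbscrew to about finger tight, let go of everything and handed the job in at about 14 s of the 72 s. The clamping force could not be read directly, so it is an estimate.

- **Caddy:** I pushed it on its back wall with 2 to 4 N. The force rose to about 8 N when the shoulder met the bracket and the caddy stopped moving. The top pictures, taken then and again after the screw was tight, showed the shoulder at the strap edge.
- **Thumbscrew:** I turned it clockwise about 3.2 rad in one grip. The seat was felt at about 2.35 rad. I stopped about 0.87 rad past that, with the turning resistance about 0.09 N m above free running (allowed 0.05 to 0.14).
- **Last look:** The bystanders and look-alikes in view had not visibly moved. The arm was clear and the measured contact force was only noise.

**Disagreement in the checks:** the two ways of estimating the clamping force do not match. The torque rise suggests about 54 N, and the joint effort and the wrist torque sensor agree on that. The turn angle at the stated 40 N per rad suggests about 35 N. The resistance rose about 0.11 N m per rad where I expected 0.068. Both estimates lie within 30 to 85 N, but the lower one leaves little margin.

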